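Set the stock tags of the parts bins

ROBOT

A 7-joint arm with a two-finger parallel gripper is mounted at the origin on the work surface. World frame = base frame: x ahead of the robot, y to its left, z up, the work surface at z = 0. Lengths are in m, angles in degrees, forces in N, time in s.
With the tool pointing down it reaches from about 0.425 to 0.875 m from the base axis. Payload 4.7 kg.
Tool frame: the origin (TCP) lies at the very end of the fingers, on their centre line; the grasp point (between the pads) lies 19 mm behind it; z points along the fingers, y is the line along which they close (so a half turn about z gives the same grasp; the last joint's range is limited). The gripper opens to 87 mm and grips with 3 to 60 N. Pads are 19 mm wide; open, the fingers measure 117 mm over their backs; the gripper's body (75 mm by 190 mm) begins 51 mm behind the grasp point.
Start: joints at [-63.478, 18.392, -4.016, 83.108, 1.295, 78.541, -3.26], TCP at [0.282, 0.586, 0.223] pointing down, gripper open.
Joint ranges: [-163.93, 163.93], [-17.29, 119.83], [-79.2, 71.16], [3.27, 140.29], [-89.18, 269.18], [5.43, 117.66], [-154.24, 154.24]. Speed limits (degrees/s): [147.25, 147.25, 180, 180, 180, 180, 180].

INTERFACE

Orientations are given as [roll, pitch, yaw] about the fixed x, y, z axes, in that order (R = Rz(yaw) Ry(pitch) Rx(roll)).
In Python, from cell import telemetry, cams, env gives the robot as it stands.
- The arm moves only by the tool arm_command, never from a script. Its argument "series" is text: rows parted by semicolons, each of 5 numbers parted by spaces: the shift along the tool's x, y, z in mm, then the turn about the tool's z in rad, then the closure in counts, from 0 (fully open) to 255 (shut). A call has 1 to 20 rows; each row shifts and turns the commanded pose from where the row before left it, along the tool's axes as they then stand; what a row does not reach is not made up. A row lasts 1/12 s, in which the tool goes at most 41.7 mm and 7.16 degrees, less where a joint would pass 70% of its speed; a pose out of reach is approached as far as the arm can. A call is refused whole if a number of a shift passes 41.7 or a number of a turn 0.125, either way. A call with a gripper value outside its range is refused whole. The fingers move at their own pace and stop on an object; "squeeze" is the grip in N (left out, the last holds). Time passes only in rows, so rows that do not move let the fingers close. It gives the time, the measured TCP pose, the force, the opening and the grip force at its end, in the units of the state.
- telemetry.get_obs(): the state, without advancing time (a new reading comes with each control period).
- cams.read_camera(name): name is "scene" or "top" or "wrist"; returns the picture (420x560x3 uint8, blue, green, red); there is no depth.
- cams.calibration(name): a dict with "K" (3x3 intrinsics, pixels), "origin" and "rotation" of the camera in the world; the wrist camera has in their place "hand_eye" (4x4, takes a point from camera to tool coordinates, whose origin is the TCP and whose axes are the flange's). Camera axes: x right, y down, z forward; pixel columns grow to the right and rows downward; lengths in m; the calibration is good to about 2 mm. A picture is of the moment at which its call begins: read the wrist's pose just before it. calibration takes no time and is no camera call.
- env.sign_off(): hands the job in; it is judged then, once.
The state is a dict: "time_s": time; "qpos": joint angles; "joint_velocities": joint speeds; "effort": joint torques, N m; "tool_pos": TCP position; "tool_rot": TCP orientation; "force": force on the tool from outside, world axes, zero at the start; "wrist_torque": the same for the moment, N m; "grip_width": finger opening in m; "grasp_force": force on a finger pad.
Only numpy, scipy, OpenCV 4.12 (cv2) and the standard library are available. Lean on these libraries where they do the work, as an engineer would, in place of code of your own. Each camera call takes 0.05 s, during which the arm holds its last target. There are 200 camera calls.

TASK

The flip tags in front of the four parts bins have not been kept up. With a fingertip, gently flip over the tags that are wrong, so that only the bins that are full show green and the others show red, each tag lying fully over; leave the tags that are already right as they are. Do not pinch the tags, and leave the bins and everything else on the bench where they are.

Things in the scene. Friction and masses are not known exactly. Their poses are not given: they have to be found in the camera images.
- stand: Fixed bin stand: grey-blue steel tray 340 (x) x 630 (y) x 12 mm with 35 mm high rims at back and sides. Origin: centre of its underside, x away from the robot. The white ledge along its front carries four flip tags in a row along y, 150 mm apart, 105 mm in front of the origin, all turned like the stand; one bin stands behind each tag.
- holder_1: Aluminium flip-tag holder, 76 x 64 mm, fixed on the ledge. Origin: centre of its underside; x points to the bin behind it, y left, z up. Hinge pin along x, 30 mm above the origin. On it turns the tag, a plate 60 mm wide (x), 3 mm thick, free edge 54 mm from the pin. V-shaped stops under it reach 24 mm out on both sides; the outer 30 mm overhang freely.
- tag_1 (a joint): Angle (rad) of holder_1's tag: 0 upright, + leaning right (holder's -y), - left (+y). It rests by its weight (25 g, swings freely, falls over past upright) at stops +0.97: green face up, or -0.97: red face up; its free edge is then 30 mm above the pin and 45 mm beside it.
- holder_2: Aluminium flip-tag holder, 76 x 64 mm, fixed on the ledge. Origin: centre of its underside; x points to the bin behind it, y left, z up. Hinge pin along x, 30 mm above the origin. On it turns the tag, a plate 60 mm wide (x), 3 mm thick, free edge 54 mm from the pin. V-shaped stops under it reach 24 mm out on both sides; the outer 30 mm overhang freely.
- tag_2 (a joint): Angle (rad) of holder_2's tag: 0 upright, + leaning right (holder's -y), - left (+y). It rests by its weight (25 g, swings freely, falls over past upright) at stops +0.97: green face up, or -0.97: red face up; its free edge is then 30 mm above the pin and 45 mm beside it.
- holder_3: Aluminium flip-tag holder, 76 x 64 mm, fixed on the ledge. Origin: centre of its underside; x points to the bin behind it, y left, z up. Hinge pin along x, 30 mm above the origin. On it turns the tag, a plate 60 mm wide (x), 3 mm thick, free edge 54 mm from the pin. V-shaped stops under it reach 24 mm out on both sides; the outer 30 mm overhang freely.
- tag_3 (a joint): Angle (rad) of holder_3's tag: 0 upright, + leaning right (holder's -y), - left (+y). It rests by its weight (25 g, swings freely, falls over past upright) at stops +0.97: green face up, or -0.97: red face up; its free edge is then 30 mm above the pin and 45 mm beside it.
- holder_4: Aluminium flip-tag holder, 76 x 64 mm, fixed on the ledge. Origin: centre of its underside; x points to the bin behind it, y left, z up. Hinge pin along x, 30 mm above the origin. On it turns the tag, a plate 60 mm wide (x), 3 mm thick, free edge 54 mm from the pin. V-shaped stops under it reach 24 mm out on both sides; the outer 30 mm overhang freely.
- tag_4 (a joint): Angle (rad) of holder_4's tag: 0 upright, + leaning right (holder's -y), - left (+y). It rests by its weight (25 g, swings freely, falls over past upright) at stops +0.97: green face up, or -0.97: red face up; its free edge is then 30 mm above the pin and 45 mm beside it.
- bin_a: Blue plastic open-front parts bin, 170 long (x) x 125 wide x 80 mm high, front wall 42 mm; loose. Origin: centre of its underside. It stands 165 mm behind (+x of) its own holder; other holders are 220 mm away or more. FULL: heaped to the rim with steel bolts.
- bin_b: Blue plastic open-front parts bin, 170 long (x) x 125 wide x 80 mm high, front wall 42 mm; loose. Origin: centre of its underside. It stands 165 mm behind (+x of) its own holder; other holders are 220 mm away or more. FULL: heaped to the rim with brass nipples.
- bin_c: Blue plastic open-front parts bin, 170 long (x) x 125 wide x 80 mm high, front wall 42 mm; loose. Origin: centre of its underside. It stands 165 mm behind (+x of) its own holder; other holders are 220 mm away or more. Not full: only three white plugs on its floor.
- bin_d: Blue plastic open-front parts bin, 170 long (x) x 125 wide x 80 mm high, front wall 42 mm; loose. Origin: centre of its underside. It stands 165 mm behind (+x of) its own holder; other holders are 220 mm away or more. Not full: empty.
- coupling: Short steel pipe coupling, 30 mm across, 28 mm tall, standing loose on the front edge of the white ledge between the two middle tags. Origin: centre of its underside. Bystander.
- screwdriver: Screwdriver lying on the bench in front of the stand. Bystander.
- wrench: Steel wrench lying on the bench in front of the stand. Bystander.
- tape_roll: Roll of green tape, 104 mm across, 48 mm tall, lying left of the stand. Origin: centre of its underside. Bystander.
- paste_jar: Jar with red lid, 64 mm across, 75 mm tall, right of the stand. Origin: centre of its underside. Bystander.
- tape_measure: Yellow tape measure, 66 x 34 x 62 mm, right of the stand. Origin: centre of its underside. Bystander.
Mind the look-alikes: they are no part of the job. Leave any turquoise look-alike of the bin_c alone.

How it is judged:
By the outcome, as a careful person would: the job done as asked, in the order asked, and still so for the second after the job is handed in, with the robot touching nothing.
It also fails if it takes over 40 s, if anything falls off the work surface, if the arm or the gripper's body presses on something with over 40 N, if the wrist force passes 120 N, or if a joint passes its speed limit or range.

## Working session

There is one attempt and no reset: what is moved stays moved. The work goes in short steps, Python scripts to look and compute and a tool call to move; the robot and the scene stay as the last step left them, time stands still between calls to the robot, and variables do not carry over. Pictures are saved under pics/ and viewed, at most 10 in all, crops included, and the job is handed in when it is done.

Besides the shell and the picture viewer there is one more tool, called after ">>>" by a JSON object that holds its "op" and its "data". arm_command: Moves the arm, as the interface text tells. Its arguments: {"type":"object","properties":{"series":{"type":"string"},"squeeze":{"type":"number"}},"required":["series"]}

```bash
mkdir -p pics; python3 - <<'E'
from cell import telemetry, cams, env
import cv2
for n in("scene","top"):
    cv2.imwrite(f"pics/{n}0.png",cv2.resize(cams.read_camera(n),(800,600),interpolation=cv2.INTER_CUBIC))
    c=cams.calibration(n);print(n,c)
o=telemetry.get_obs();print(o['time_s'],o['tool_pos'],o['tool_rot'],o['grip_width'],o['force'])
print(cams.calibration('wrist'))
E
```

```text
scene {'K': array([[430.11534297,   0.        , 273.89075593],
       [  0.        , 430.11534297, 211.32312289],
       [  0.        ,   0.        ,   1.        ]]), 'origin': array([ 1.15637731, -0.19048964,  0.93369766]), 'rotation': array([-140.4055262 ,    0.32663362,   72.91667834])}
top {'K': array([[380.02058035,   0.        , 276.36227337],
       [  0.        , 380.02058035, 215.38045478],
       [  0.        ,   0.        ,   1.        ]]), 'origin': array([0.30686752, 0.05366937, 1.08420394]), 'rotation': array([-171.82401205,   -0.87432613,  -88.61679842])}
0.1 [0.28183876 0.58518769 0.22159579] [-1.79904458e+02  5.07903901e-03  1.54289718e+02] 0.08689394392305806 [-0.10492568 -0.22301612 -0.36918532]
{'K': array([[328.28991082,   0.        , 275.35830505],
       [  0.        , 328.28991082, 209.51791389],
       [  0.        ,   0.        ,   1.        ]]), 'hand_eye': array([[ 3.11395450e-04, -9.67742373e-01, -2.51941665e-01,
         6.81401237e-02],
       [ 9.99999751e-01,  1.41742731e-04,  6.91528834e-04,
        -2.68260766e-04],
       [-6.33510855e-04, -2.51941817e-01,  9.67742176e-01,
        -1.61978954e-01],
       [ 0.00000000e+00,  0.00000000e+00,  0.00000000e+00,
         1.00000000e+00]])}
```

View pics/scene0.png

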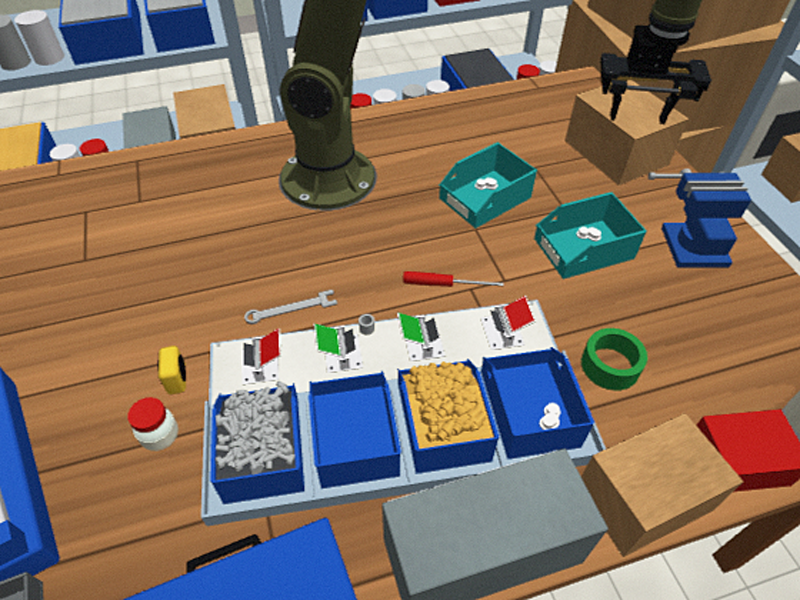

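View pics/top0.png

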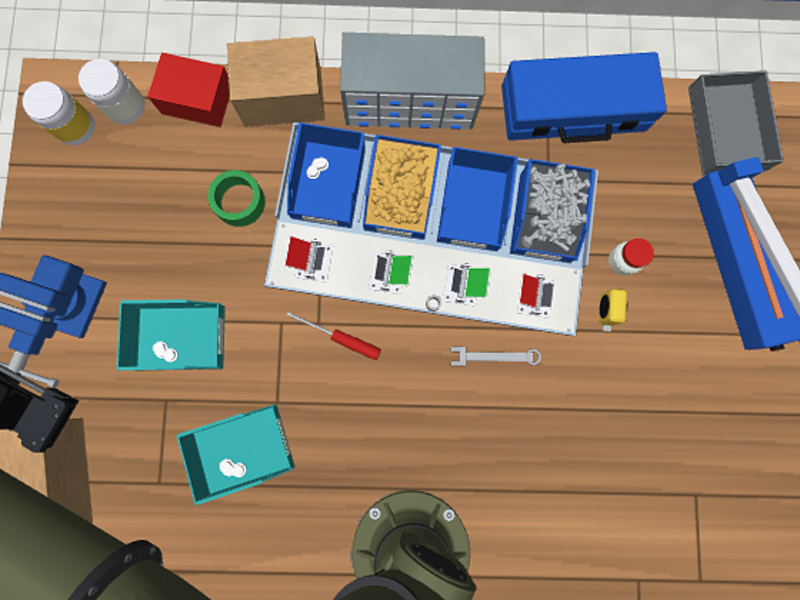

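The top view shows, left to right at 800-px scale:
- bin_c (plugs), tag red at (300,255): right.
- bin_b (brass), tag green at (400,270): right.
- bin_d (empty), tag green at (475,283): wrong.
- bin_a (bolts), tag red at (530,290): wrong.

The turquoise bins at (170,335) and (235,455) are look-alikes. Next is a close crop of the two wrong tags.

```bash
python3 - <<'E'
import cv2,numpy as np
from cell import cams
t=cams.read_camera("top");s=cams.read_camera("scene")
cv2.imwrite("pics/t.png",t);cv2.imwrite("pics/s.png",s)
a=cv2.resize(t[178:218,300:400],(800,320),interpolation=cv2.INTER_CUBIC)
b=cv2.resize(s[228:268,160:274],(798,280),interpolation=cv2.INTER_CUBIC);b=cv2.copyMakeBorder(b,0,0,0,2,0)
cv2.imwrite("pics/c1.png",np.vstack([a,b]))
E
```

```text
(no output)
```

View pics/c1.png

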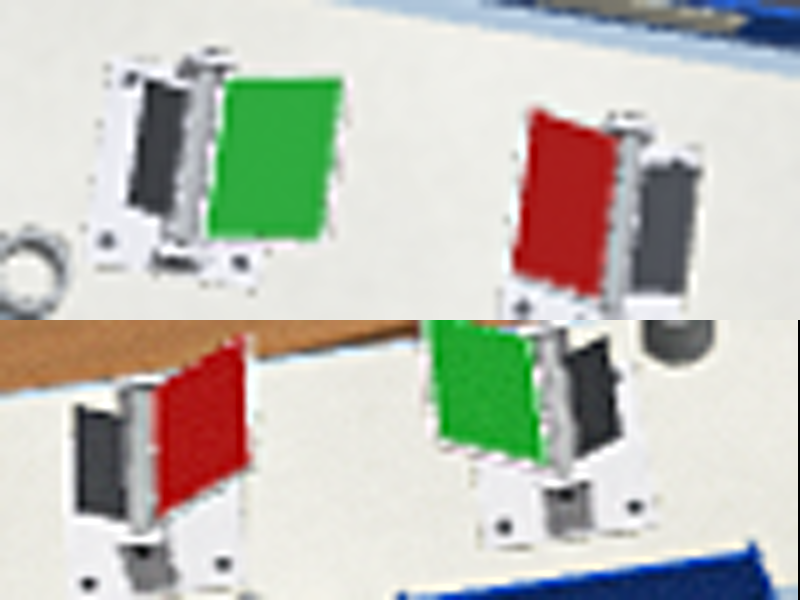

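```bash
cat > h.py <<'E'
import numpy as np
from scipy.optimize import least_squares
from scipy.spatial.transform import Rotation as R
from cell import cams
def proj(n,P):
    c=cams.calibration(n);r=R.from_euler('xyz',c['rotation'],degrees=True).as_matrix()
    p=(np.asarray(P)-c['origin'])@r@c['K'].T
    return p[:,:2]/p[:,2:]
# stand-frame pin positions: tag3 y=-.075 green (right, -y), tag4 y=-.225 red (left)
def corners(x,y,yaw,zp):
    m=[]
    for py,sg in((-.075,-1),(-.225,1)):
        for dx in(.03,-.03): m.append([-.105+dx,py+sg*.0445,.0305])
    m=np.array(m);q=R.from_euler('z',yaw).apply(m);return q+[x,y,zp]
E
python3 - <<'E'
from h import *
T=np.array([[343,78],[318,240],[532,108],[513,277]]);T=(T+.5)/8-.5+[300,178]
S=np.array([[440,440],[427,315],[248,465],[245,335]]);S=(S-[0,320]+.5)/7-.5+[160,228]
f=lambda p:np.r_[(proj('top',corners(*p))-T).ravel(),(proj('scene',corners(*p))-S).ravel()]
r=least_squares(f,[.7,.05,-.15,.06]);print(r.x,np.rad2deg(r.x[2]));print(r.fun.reshape(-1,2).round(1));print(corners(*r.x).round(3))
x,y,w,z=r.x
for py in(.225,.075,-.075,-.225):print(R.from_euler('z',w).apply([-.105,py,0])+[x,y,z])
from cell import telemetry
o=telemetry.get_obs();print(R.from_euler('xyz',o['tool_rot'],degrees=True).as_matrix().round(3))
E
```

```text
[ 0.62803291 -0.03251684 -0.14563189  0.03861295] -8.344092737651602
[[ 1.  -0.4]
 [ 0.9  0.7]
 [-0.6 -0.4]
 [-1.2 -0.1]
 [-1.1  0.7]
 [-1.  -0.6]
 [ 1.3  0.3]
 [ 0.8 -0.5]]
[[ 0.536 -0.14   0.069]
 [ 0.477 -0.131  0.069]
 [ 0.528 -0.2    0.069]
 [ 0.468 -0.192  0.069]]
[0.55679587 0.20533875 0.03861295]
[0.53502822 0.05692659 0.03861295]
[ 0.51326057 -0.09148557  0.03861295]
[ 0.49149292 -0.23989773  0.03861295]
[[-0.901  0.434 -0.   ]
 [ 0.434  0.901 -0.001]
 [-0.    -0.001 -1.   ]]
```

>>> {"op": "arm_command", "data": {"series": "0 0 0 -0.101 0;0 0 0 -0.101 0;0 0 0 -0.101 0;-21 -21 0 0 0;-21 -21 0 0 0;-21 -21 0 0 0;-21 -21 0 0 0;-21 -21 0 0 0;-21 -21 0 0 0;-21 -21 0 0 0;-21 -21 0 0 0;-21 -21 0 0 255;-21 -21 0 0 255;-21 -21 0 0 255;-21 -21 0 0 255", "squeeze": 5}}

```text
time_s: 1.45
tool_pos: [0.4954, 0.2984, 0.2225]
tool_rot: [180.0, -0.0, 171.6]
force: [0.4, 0.1, 0.1]
grip_width: 0.0679
grasp_force: 0.0
```

>>> {"op": "arm_command", "data": {"series": "-4.5 -29 0 0 255;-4.5 -29 0 0 255;-4.5 -29 0 0 255;-4.5 -29 0 0 255;-4.5 -29 0 0 255;-4.5 -29 0 0 255;-4.5 -29 0 0 255;-4.5 -29 0 0 255;-4.5 -29 0 0 255;-4.5 -29 0 0 255;-4.5 -29 0 0 255;-4.5 -29 0 0 255;-4.5 -29 0 0 255;-4.5 -29 0 0 255;-4.5 -29 0 0 255;-4.5 -29 0 0 255;0 0 0 0 255;0 0 0 0 255"}}

```text
time_s: 2.95
tool_pos: [0.498, -0.1718, 0.2225]
tool_rot: [-180.0, -0.0, 171.4]
force: [-0.7, 0.9, 0.4]
grip_width: 0.0007
grasp_force: 0.0
```

```bash
cat >> h.py <<'E'
P0=np.array([.628,-.0325])
W=-.1456
def look(name):
    import cv2
    from cell import telemetry
    o=telemetry.get_obs();im=cams.read_camera('wrist')
    c=cams.calibration('wrist');r=R.from_euler('xyz',o['tool_rot'],degrees=True).as_matrix()
    p=(corners(.62803,-.03252,-.14563,.0386)-o['tool_pos'])@r
    H=c['hand_eye'];p=(p-H[:3,3])@H[:3,:3]@c['K'].T;uv=p[:,:2]/p[:,2:]
    for u in uv: cv2.drawMarker(im,tuple(int(v) for v in u.round()),(255,0,255),0,6)
    cv2.imwrite(f'pics/{name}.png',cv2.resize(im,(800,600),interpolation=cv2.INTER_CUBIC))
    print(o['time_s'],o['tool_pos'].round(4),o['tool_rot'].round(2),o['grip_width'],o['force'].round(2))
    print('stand frame',R.from_euler('z',.14563).apply(np.array(o['tool_pos'])-[.62803,-.03252,0]).round(4))
E
python3 -c "
from h import *;look('w1')"
```

```text
2.95 [ 0.498  -0.1718  0.2225] [-1.7999e+02 -1.0000e-02  1.7140e+02] 0.0006712815127449475 [-0.7   0.95  0.4 ]
stand frame [-0.1084 -0.1567  0.2225]
```

View pics/w1.png

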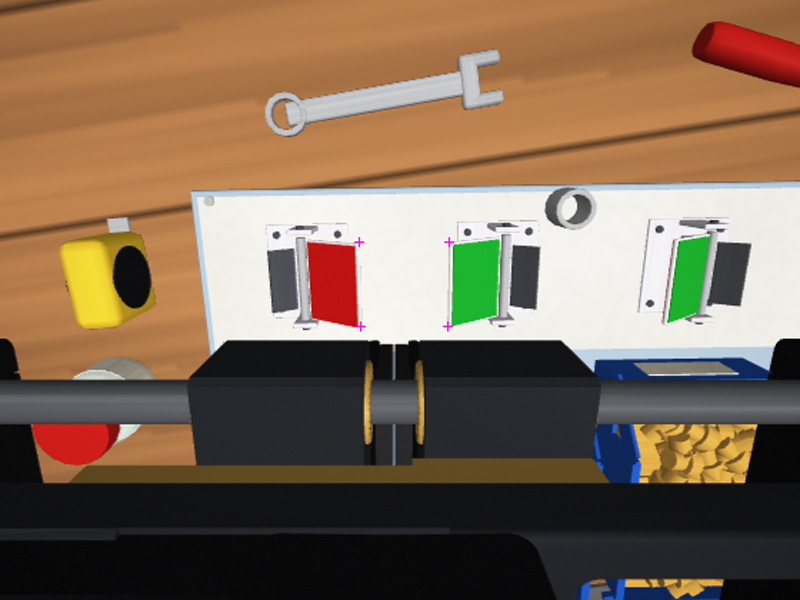

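The purple predicted edge corners land on the tag edges, at (359,242), (360,326), (449,242) and (447,326), so the fit holds. The fingertips are hidden behind the carriages. I'll descend between the two tags.

>>> {"op": "arm_command", "data": {"series": "-3.5 6.5 10 0 255;0 0 22 0 255;0 0 22 0 255;0 0 22 0 255;0 0 22 0 255;0 0 20 0 255;0 0 15 0 255;0 0 12 0 255;0 0 8 0 255;0 0 0 0 255;0 0 0 0 255"}}

```text
time_s: 3.92
tool_pos: [0.5032, -0.1633, 0.0695]
tool_rot: [180.0, -0.0, 171.7]
force: [0.4, -0.4, -0.3]
grip_width: 0.0007
grasp_force: 0.0
```

```bash
python3 -c "
from h import *;look('w2')
import cv2;s=cams.read_camera('scene')[190:295,130:270];cv2.imwrite('pics/s2.png',cv2.resize(s,(800,600),interpolation=cv2.INTER_CUBIC))"
```

```text
3.9167 [ 0.5032 -0.1633  0.0695] [ 1.800e+02 -1.000e-02  1.717e+02] 0.0006539138559334912 [ 0.45 -0.36 -0.33]
stand frame [-0.1045 -0.1475  0.0695]
```

View pics/s2.png

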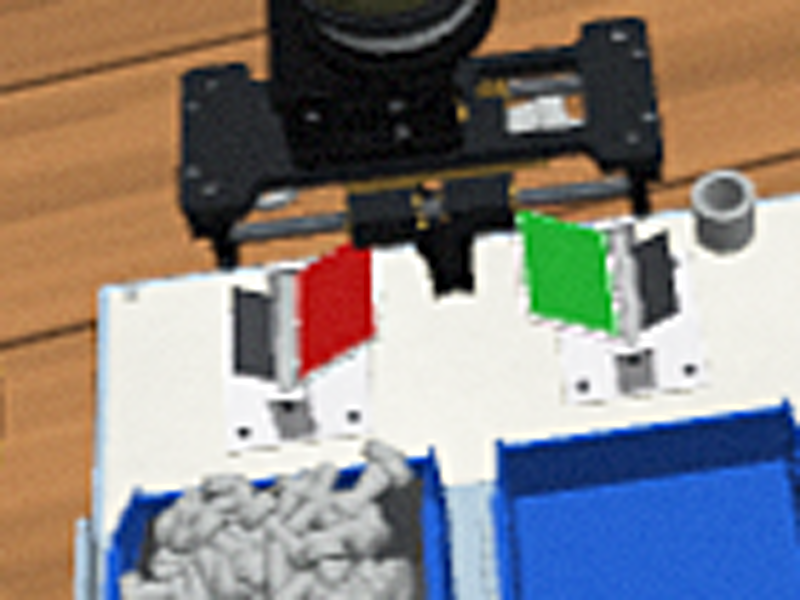

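The fingertip at (455,290) hangs centred between the red edge (372) and the green edge (520), and is free of both. I'll go down 14 mm, then sweep tag 3 to the left along its arc.

>>> {"op": "arm_command", "data": {"series": "0 0 8 0 255;0 4 6 0 255;0 5 0 0 255;0 4 0 0 255;0 3 0 0 255;0 3 -2 0 255;0 3 -3.5 0 255;0 3 -3.5 0 255;0 4 -3.5 0 255;0 4 -3.5 0 255;0 4.5 -2.5 0 255;0 4.5 -2.5 0 255;0 5 -1.5 0 255;0 5 -1.5 0 255;0 5 -0.5 0 255;0 5 -0.5 0 255;0 5 0 0 255;0 0 0 0 255"}}

```text
time_s: 5.52
tool_pos: [0.5129, -0.0961, 0.0804]
tool_rot: [180.0, -0.0, 171.7]
force: [-1.2, -0.6, -0.8]
grip_width: 0.0008
grasp_force: 0.0
```

```bash
python3 -c "
from h import *;look('w3')
import cv2;s=cams.read_camera('scene')[190:295,150:290];cv2.imwrite('pics/s3.png',cv2.resize(s,(800,600),interpolation=cv2.INTER_CUBIC))"
```

```text
5.5167 [ 0.5129 -0.0961  0.0804] [ 1.7996e+02 -2.0000e-02  1.7174e+02] 0.0007875058210443315 [-1.19 -0.62 -0.83]
stand frame [-0.1047 -0.0796  0.0804]
```

View pics/s3.png

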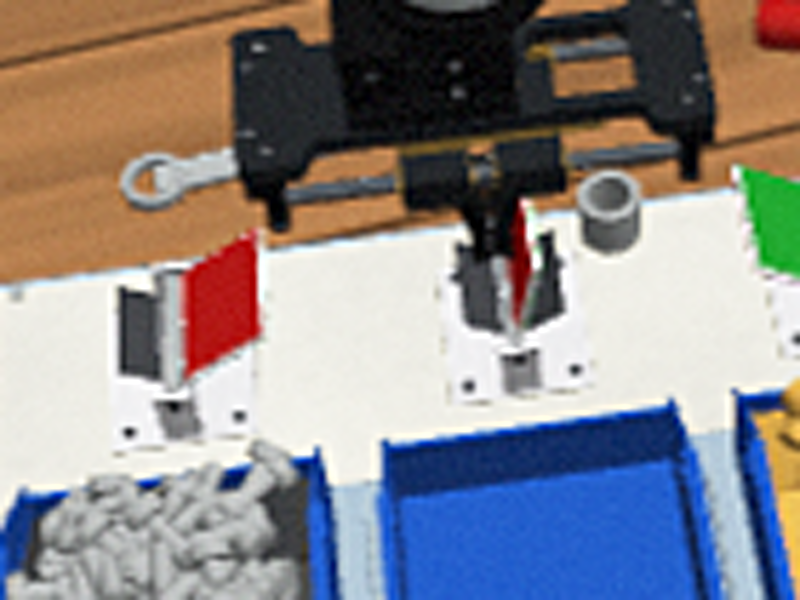

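Tag 3 stands just past upright, with its red face showing at (520,260). I'll push on a little and lift.

>>> {"op": "arm_command", "data": {"series": "0 5 0 0 255;0 5 0 0 255;0 4 0 0 255;0 0 0 0 255;0 0 0 0 255;0 0 -10 0 255;0 0 -20 0 255;0 0 -25 0 255;0 -8 -25 0 255;0 -25 -10 0 255;0 -25 0 0 255;0 -25 0 0 255;0 0 0 0 255;0 0 0 0 255"}}

```text
time_s: 6.78
tool_pos: [0.5023, -0.1679, 0.1715]
tool_rot: [-180.0, 0.1, 171.4]
force: [0.7, 1.2, -0.3]
grip_width: 0.0004
grasp_force: 0.0
```

```bash
python3 -c "
from h import *;look('w4')
import cv2;s=cams.read_camera('scene')[190:295,150:290];cv2.imwrite('pics/s4.png',cv2.resize(s,(800,600),interpolation=cv2.INTER_CUBIC))"
```

```text
6.7833 [ 0.5023 -0.1679  0.1715] [-1.800e+02  6.000e-02  1.714e+02] 0.000362844463386202 [ 0.66  1.17 -0.29]
stand frame [-0.1047 -0.1522  0.1715]
```

View pics/s4.png

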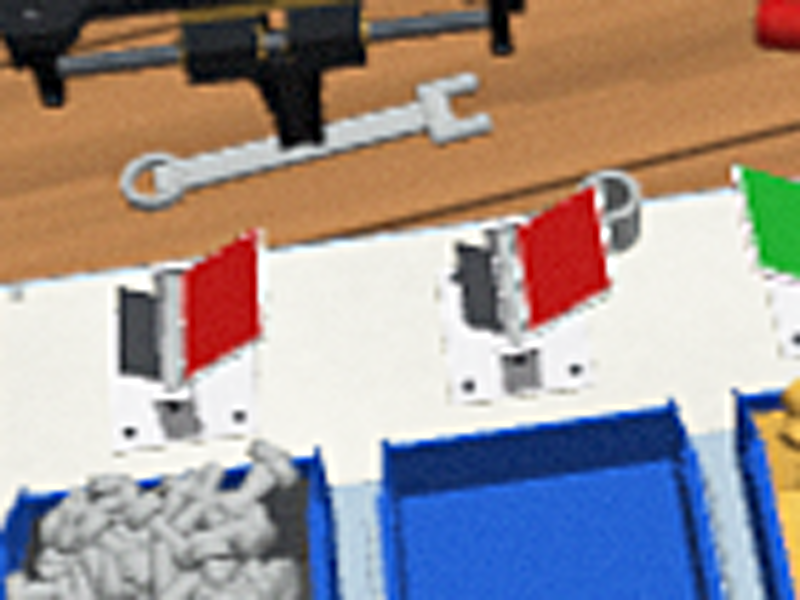

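Tag 3 now lies fully over, red at (565,255). Tag 4 gets the mirrored move: descend, sweep right, push past, lift.

>>> {"op": "arm_command", "data": {"series": "0 2 20 0 255;0 2 22 0 255;0 0 22 0 255;0 0 20 0 255;0 0 16 0 255;0 0 10 0 255;0 0 6 0 255;0 0 0 0 255;0 0 0 0 255"}}

```text
time_s: 7.63
tool_pos: [0.5038, -0.1617, 0.055]
tool_rot: [180.0, 0.0, 171.7]
force: [0.5, 0.5, -0.6]
grip_width: 0.0004
grasp_force: 0.0
```

>>> {"op": "arm_command", "data": {"series": "0 -4 0 0 255;0 -5 0 0 255;0 -4 0 0 255;0 -3 0 0 255;0 -3 -2 0 255;0 -3 -3.5 0 255;0 -3 -3.5 0 255;0 -4 -3.5 0 255;0 -4 -3.5 0 255;0 -4.5 -2.5 0 255;0 -4.5 -2.5 0 255;0 -5 -1.5 0 255;0 -5 -1.5 0 255;0 -5 -0.5 0 255;0 -5 -0.5 0 255;0 -5 0 0 255;0 -5 0 0 255;0 -5 0 0 255;0 -5 0 0 255;0 0 0 0 255"}}

```text
time_s: 9.3
tool_pos: [0.4909, -0.2446, 0.0795]
tool_rot: [-180.0, -0.0, 171.6]
force: [-0.3, -0.5, -0.4]
grip_width: 0.0005
grasp_force: 0.0
```

```bash
python3 -c "
from h import *;look('w5')
import cv2;s=cams.read_camera('scene')[190:295,130:270];cv2.imwrite('pics/s5.png',cv2.resize(s,(800,600),interpolation=cv2.INTER_CUBIC))"
```

```text
9.3 [ 0.4909 -0.2446  0.0795] [-179.96   -0.    171.56] 0.000541241401659739 [-0.28 -0.47 -0.37]
stand frame [-0.1049 -0.2297  0.0795]
```

View pics/s5.png

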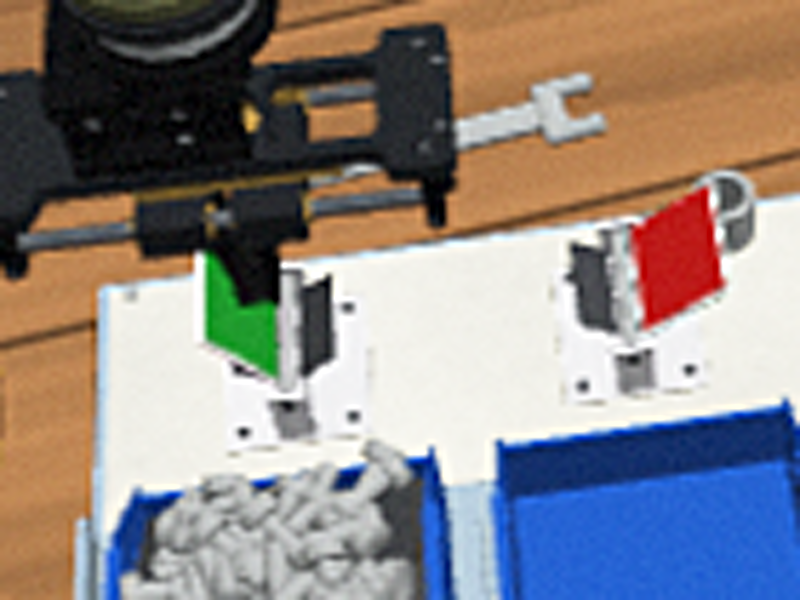

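Tag 4 has fallen over to green at (240,310), with the finger above it. I'll lift clear and do a final check.

>>> {"op": "arm_command", "data": {"series": "0 0 -10 0 255;0 0 -20 0 255;0 0 -30 0 255;0 0 -30 0 255;0 10 -30 0 255;0 10 -20 0 255;0 0 0 0 255;0 0 0 0 255;0 0 0 0 255;0 0 0 0 255"}}

```text
time_s: 10.23
tool_pos: [0.4934, -0.2233, 0.2184]
tool_rot: [180.0, -0.1, 171.6]
force: [0.0, -0.5, -0.2]
grip_width: 0.0005
grasp_force: 0.0
```

```bash
python3 -c "
from h import *;look('w6')
import cv2;s=cams.read_camera('scene')[150:375,100:400];cv2.imwrite('pics/s6.png',cv2.resize(s,(800,600),interpolation=cv2.INTER_CUBIC))"
```

```text
10.2333 [ 0.4934 -0.2233  0.2184] [ 1.8000e+02 -1.2000e-01  1.7162e+02] 0.00045960362410903897 [ 0.02 -0.52 -0.22]
stand frame [-0.1055 -0.2083  0.2184]
```

View pics/s6.png

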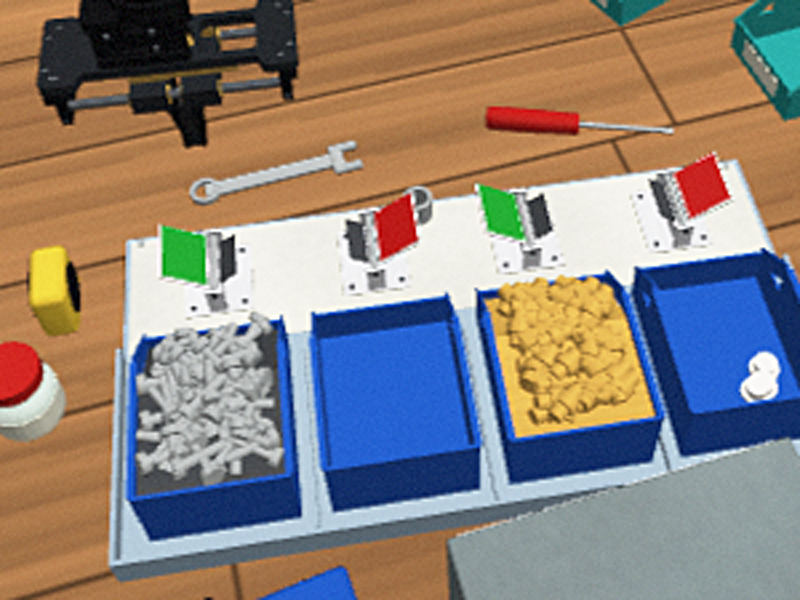

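The two full bins show green (185,255) and (500,210), and the other two show red (395,228) and (705,185). Nothing else has moved and the arm is clear.

```bash
python3 -c "
from cell import env;print(env.sign_off())"
```

```text
the job is handed in; nothing more can be done
None
```

I flipped the two wrong tags, so the full bins (bolts, brass nipples) now show green and the other two (empty, white plugs) show red, each tag lying fully over; the job was handed in after about 10 s of the 40 s allowed.

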